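# Snap the lid on the cassette tub and stack it on the stored one

## Robot

A 7-joint arm with a two-finger parallel gripper is mounted at the origin on a cart in front of the work surface, level with it; the furniture and walls round the work are solid. World frame = base frame: x ahead of the robot, y to its left, z up, the work surface at z = 0. Lengths are in m, angles in rad, forces in N, time in s.
With the tool pointing down it reaches from about 0.425 to 0.925 m from the base axis. Payload 6.8 kg.
Tool frame: the origin (TCP) lies at the very end of the fingers, on their centre line; the grasp point (between the pads) lies bot.grip_point_offset behind it (bot.grip_point_offset is the distance from the TCP to the grasp point, in m); z points along the fingers, y is the line along which they close (so a half turn about z gives the same grasp; the last joint's range is limited). The gripper opens to 85 mm and grips with 20 to 120 N. Pads are 22 mm wide; open, the fingers measure 114 mm over their backs; the gripper's body (76 mm by 85 mm) begins 54 mm behind the grasp point. The pads swing forward as they close: fully open they stand 13 mm farther back than shut.
Start: joints at [1.176, 0.477, 0.022, 1.555, -0.011, 1.109, -0.083], TCP at [0.191, -0.647, 0.231] pointing down, gripper open.
Joint ranges: [-2.96, 2.96], [-0.34, 2.1], [-1.41, 1.46], [0.24, 2.44], [-1.37, 4.51], [0.17, 1.92], [-2.96, 2.96]. Speed limits (rad/s): [2.39, 2.39, 3.14, 3.14, 3.14, 3.14, 3.14].

## Interface

Orientations are given as a unit quaternion [w, x, y, z].
In Python, from station import bot, imaging gives the robot as it stands. The module is installed in compiled form; this text tells all that it offers.
- The arm moves only by the tool carry_out, never from a script. Its argument "targets" is one flat list of numbers, 5 for each row, row after row: the closure in counts, from 0 (fully open) to 255 (shut), then the shift along the world's x, y, z in mm, then the turn about the world's z in degrees. A call has 1 to 20 rows; each row shifts and turns the commanded pose from where the row before left it; what a row does not reach is not made up. A row lasts 1/10 s, in which the tool goes at most 50 mm and 8.59 degrees, less where a joint would pass 70% of its speed; a pose out of reach is approached as far as the arm can. A call is refused whole if a number of a shift passes 50 or a number of a turn 8.59, either way. A call with a gripper value outside its range is refused whole. The fingers move at their own pace and stop on an object; "newtons" is the grip in N (left out, the last holds). Time passes only in rows, so rows that do not move let the fingers close. It gives the time, the measured TCP pose, the force, the opening and the grip force at its end, in the units of the state.
- bot.get_obs(): the state, without advancing time (a new reading comes with each control period).
- imaging.read_camera(name): name is "scene" or "top" or "wrist"; returns a dict with "frame" (400x640x3 uint8, red, green, blue), "fov_y" (degrees; the focal length in pixels is half the picture's height over the tangent of half this angle, whatever the lens; pixels are square), "cx", "cy" (the principal point, pixels), "k1" (the pictures are not rectified: a ray, as slopes to the right and down, at radius r is drawn at 1 + k1 r^2 times it, then the intrinsics apply), "pose" (4x4, takes a point from camera to world coordinates); the wrist camera has in their place "tool_from_camera" (4x4, takes a point from camera to tool coordinates, whose origin is the TCP and whose axes are the flange's). Camera axes: x right, y up, looking along -z (the intrinsics and any distortion apply to the point x, -y, -z); pixel columns grow to the right and rows downward; lengths in m; the calibration is good to about 2 mm. A picture is of the moment at which its call begins: read the wrist's pose just before it. There is no depth.
- bot.hand_in(): hands the job in; it is judged then, once.
The state is a dict: "t": time; "q": joint angles; "joint_vel": joint speeds; "joint_torque": joint torques, N m; "eef_pos": TCP position; "tool_rot": TCP orientation; "contact_force": force on the tool from outside, world axes, zero at the start; "torque": the same for the moment, N m; "gripper_width": opening from 0.0 (shut) to 1.0 (fully open); "grasp_force": force on a finger pad.
Only numpy, scipy, OpenCV 4.12 (cv2) and the standard library are available. Lean on these libraries where they do the work, as an engineer would, in place of code of your own. Each camera call takes 0.05 s, during which the arm holds its last target. There are 200 camera calls.

## Task

Take the loose lid from the slanted drip rack, set it squarely on the open tub of tissue cassettes and press it down until it snaps home at both ends. Then lift the closed tub by the grip of its lid and set it down gently on top of the other, already closed tub, so that its foot nests inside the rim of that tub's lid and stands level. Leave the jar and the beaker where they are, and do not push the stored tub about.

Things in the scene. Friction and masses are not known exactly. Their poses are not given: they have to be found in the camera images.
- lid_grip (a point): Loose white lid, 96 (x) x 137 (y) mm, 60 g, face up on the rack, its z leaning 30 deg from vertical. Point: centre of its grip, a solid rib upright on the 3 mm plate: 14 mm thick in x, 70 long in y, 30 high (15 above and below this point). z points out of the lid's top. Half turn about z: no difference. Skirt reaches 18 mm below the plate, flared, with 2.5 mm play round the tub.
- tub: The open tub, loose, white plastic, a row of grey cassettes inside, about 0.3 kg. Origin: centre of its underside, z up. Body 84 (x) x 124 (y) mm outside, rim 78 mm above the origin. Its lower 35 mm is a hollow foot 80 x 120 mm outside, open below, 34 mm deep, so that the grip of a lid below fits inside.
- tub_rim (a point): Centre of the open tub's mouth, level with its rim; axes as the tub's. A spring catch sits at the middle of each short end (+y, -y) just below the rim; a bar on each end of the lid snaps under it when pressed straight down with about 10 N over 8 mm, until the plate meets the rim. Home, lid_grip is 18 mm above this point, axes parallel (either way round); the tub then hangs safely from the lid.
- stored: The stored tub, loose and full, about 0.9 kg: same shape as the tub, the same kind of lid already on. Origin: centre of its underside, z up, axes as the tub's. Its lid's plate tops at 81 mm, with a 6 mm high rim round it (91 x 132 mm inside) and a 30 mm high grip in the middle. A tub nested on it has its origin 81 mm above this origin, sides parallel, 5 mm play each way.
- rack: Slanted drip rack, fixed: grey plate 130 x 150 mm with two steel rails over it that rise at 30 degrees towards its +x (the robot's left) and a 14 mm stop strip along the low edge; about 95 mm high. Origin: centre of its underside, z up. The lid lies on the rails, its x axis up the slope.
- jar: Bystander: glass staining jar with an orange stain, 75 mm across, 93 mm high, loose. Origin: centre of its underside.
- beaker: Bystander: glass beaker, 60 mm across, 70 mm high, loose. Origin: centre of its underside.
There are look-alikes about, which are no part of the job. What is shaped like the part that bears lid_grip but pink is not meant.

How it is judged:
On the way, in this order (a step that is already met when the one before it is completed fails the run):
1. the lid is lifted clear of the rack (distance between lid_grip and rack above 0.16 m), for 0.1 s.
2. the lid is snapped fully home on the tub, the tub still standing on the bench (x of lid_grip in the frame of tub between -0.005 and 0.005 m and y of lid_grip in the frame of tub between -0.005 and 0.005 m and z of lid_grip in the frame of tub between 0.093 and 0.099 m and angle between the z axis of lid_grip and the z axis of tub, either way round below 0.06 rad and angle between the x axis of lid_grip and the x axis of tub, either way round below 0.12 rad and height (world z) of tub below 0.008 m), for 0.2 s.
3. the closed tub is lifted off the bench with its lid on (x of lid_grip in the frame of tub between -0.005 and 0.005 m and y of lid_grip in the frame of tub between -0.005 and 0.005 m and z of lid_grip in the frame of tub between 0.093 and 0.099 m and angle between the z axis of lid_grip and the z axis of tub, either way round below 0.06 rad and angle between the x axis of lid_grip and the x axis of tub, either way round below 0.12 rad and height (world z) of tub above 0.05 m and horizontal distance between tub and stored above 0.04 m), for 0.1 s.
At the end, for the whole second after the job is handed in: Lid fully snapped on the tub (5 mm sideways, 3 mm in height, level to 3 degrees); tub nested on the stored tub: within 8 mm each way, 3 mm of seated height, sides parallel to 8 degrees, level to 3; the stored tub upright on the bench (x of lid_grip in the frame of tub between -0.005 and 0.005 m and y of lid_grip in the frame of tub between -0.005 and 0.005 m and z of lid_grip in the frame of tub between 0.093 and 0.099 m and angle between the z axis of lid_grip and the z axis of tub, either way round below 0.06 rad and angle between the x axis of lid_grip and the x axis of tub, either way round below 0.12 rad and x of tub in the frame of stored between -0.008 and 0.008 m and y of tub in the frame of stored between -0.008 and 0.008 m and z of tub in the frame of stored between 0.078 and 0.084 m and angle between the z axis of tub and the z axis of stored, either way round below 0.05 rad and angle between the x axis of tub and the x axis of stored, either way round below 0.15 rad and height (world z) of stored below 0.008 m and angle between stored's own z axis and vertical below 0.05 rad); the robot touches nothing.
It fails at once if the stored tub is pushed more than 40 mm (distance of stored from where it was at the start of the episode above 0.04 m).
It fails at once if the jar is moved more than 30 mm (distance of jar from where it was at the start of the episode above 0.03 m).
It fails at once if the beaker is moved more than 30 mm (distance of beaker from where it was at the start of the episode above 0.03 m).
It fails at once if the tub is dropped on the stored tub from over about 10 mm, or slammed down (comes down on it faster than 0.45 m/s) (linear speed of tub above 0.45 m/s and horizontal distance between tub and stored below 0.04 m and z of tub in the frame of stored below 0.12 m).
It also fails if it takes over 58 s, if anything falls off the work surface, if the arm or the gripper's body presses on something with over 40 N, if the wrist force passes 120 N, or if a joint passes its speed limit or range.

## Working session

There is one attempt and no reset: what is moved stays moved. The work goes in short steps, Python scripts to look and compute and a tool call to move; the robot and the scene stay as the last step left them, time stands still between calls to the robot, and variables do not carry over. Pictures are saved under pics/ and viewed, at most 10 in all, crops included, and the job is handed in when it is done.

Besides the shell and the picture viewer there is one more tool, called after "Request:" as name(argument=value, ...), one argument or row to a line, values as JSON. carry_out: Moves the arm, as the interface text tells. Its arguments: {"type":"object","properties":{"targets":{"type":"array","items":{"type":"number"}},"newtons":{"type":"number"}},"required":["targets"]}

```bash
mkdir -p pics
cat > h.py <<'E'
import numpy as np, cv2
from scipy.spatial.transform import Rotation as R
from station import bot, imaging
def shot(name, fn=None):
    o=bot.get_obs(); c=imaging.read_camera(name)
    if 'pose' in c: P=np.array(c['pose'])
    else:
        T=np.eye(4); w,x,y,z=o['tool_rot']; T[:3,:3]=R.from_quat([x,y,z,w]).as_matrix(); T[:3,3]=o['eef_pos']
        P=T@np.array(c['tool_from_camera'])
    f=200/np.tan(np.radians(c['fov_y'])/2)
    cam=dict(P=P,f=f,cx=c['cx'],cy=c['cy'],k1=c['k1'])
    if fn:
        cv2.imwrite('pics/'+fn+'.png',c['frame'][:,:,::-1]); np.save('pics/'+fn+'.npy',cam,allow_pickle=True)
    return c['frame'],cam
def load(fn): return np.load('pics/'+fn+'.npy',allow_pickle=True).item()
def K(c): return np.array([[c['f'],0,c['cx']],[0,c['f'],c['cy']],[0,0,1.]]), np.array([c['k1'],0,0,0.])
def ray(c,uv):
    k,d=K(c); p=cv2.undistortPoints(np.array([[uv]],float),k,d)[0,0]
    return c['P'][:3,3], c['P'][:3,:3]@np.array([p[0],-p[1],-1])
def at_z(c,uv,z):
    o,d=ray(c,uv); return o+d*(z-o[2])/d[2]
def proj(c,pts):
    pts=np.atleast_2d(pts); q=(pts-c['P'][:3,3])@c['P'][:3,:3]; q=q*[1,-1,-1]
    k,d=K(c); return cv2.projectPoints(q,np.zeros(3),np.zeros(3),k,d)[0][:,0]
def tri(obs):
    A=np.zeros((3,3));b=np.zeros(3)
    for c,uv in obs:
        o,d=ray(c,uv); d=d/np.linalg.norm(d); M=np.eye(3)-np.outer(d,d); A+=M;b+=M@o
    return np.linalg.solve(A,b)
E
python3 - <<'E'
from h import *
for n in ('scene','top','wrist'):
    f,c=shot(n,n+'0'); print(n,c['P'].round(3).tolist(),c['f'],c['cx'],c['cy'],c['k1'])
print(bot.get_obs(), bot.grip_point_offset)
E
```

```text
scene [[-0.744, 0.408, -0.529, -0.138], [-0.668, -0.454, 0.589, 0.933], [-0.0, 0.792, 0.61, 0.954], [0.0, 0.0, 0.0, 1.0]] 463.1696321224627 323.9605891087148 202.02809963479268 -0.12666067880950024
top [[0.029, 0.972, -0.233, 0.352], [-1.0, 0.028, -0.01, 0.072], [-0.003, 0.233, 0.972, 1.33], [0.0, 0.0, 0.0, 1.0]] 424.9005131961333 307.3488207602025 203.36143253670602 -0.044592843321243275
wrist [[0.283, 0.917, 0.281, 0.263], [-0.959, 0.271, 0.081, -0.626], [-0.002, -0.293, 0.956, 0.373], [0.0, 0.0, 0.0, 1.0]] 310.54845468481386 321.3659610694918 201.2050114752364 -0.055675018714259714
{'t': 0.15, 'q': array([ 1.17591495,  0.47763613,  0.02235287,  1.55616518, -0.01152794,
        1.10932458, -0.08307664]), 'joint_vel': array([-5.28959170e-06,  1.06068596e-03,  1.47802512e-03, -1.99746119e-03,
        3.78745603e-04, -6.22496488e-04,  1.89689573e-04]), 'joint_torque': array([ 3.15747711e-03, -5.96927190e+01,  1.61038823e+00, -2.81489700e+01,
        1.26524662e-02,  6.57600205e-03,  1.58432721e-05]), 'eef_pos': array([ 0.19081092, -0.64701172,  0.2305568 ]), 'tool_rot': array([-6.89041484e-04,  9.89735214e-01,  1.42911554e-01, -1.38092642e-04]), 'contact_force': array([ 0.53706403,  0.09471808, -0.2324073 ]), 'torque': array([ 0.04008544,  0.02712274, -0.07441417]), 'grasp_force': 0.0, 'gripper_width': 0.999594095350143} 0.0187
```

View pics/scene0.png

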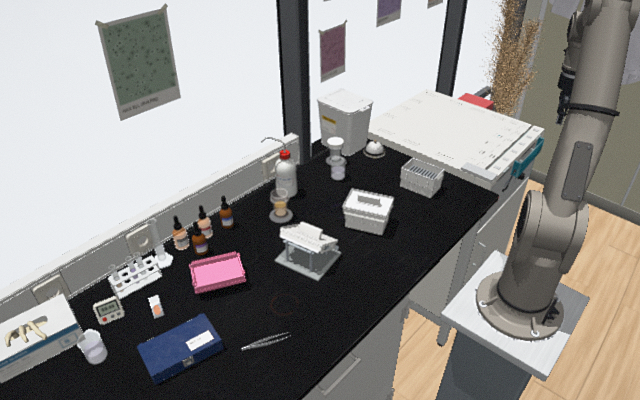

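View pics/top0.png

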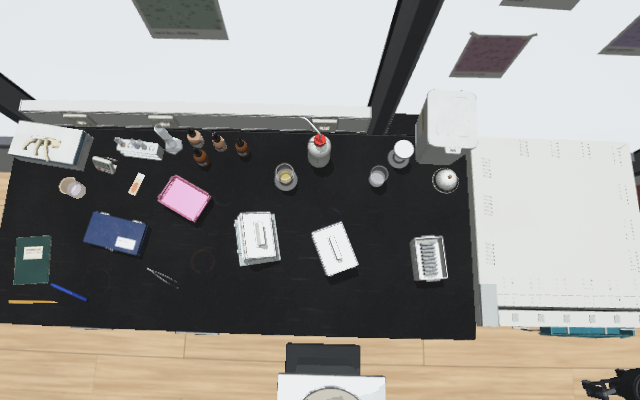

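The scene shows the rack with the white lid at (310,245), the stored tub at (368,210) and the open tub at (422,175). In the top view these are at (258,237), (335,250) and (429,260), with the jar at (286,178) and the beaker at (378,176). Next I'll enlarge both.

Run:
```python
import cv2
a=cv2.imread('pics/top0.png')[190:300,225:455]
cv2.imwrite('pics/topc.png',cv2.resize(a,None,fx=3.4,fy=3.4,interpolation=cv2.INTER_CUBIC))
a=cv2.imread('pics/scene0.png')[150:280,270:450]
cv2.imwrite('pics/scenec.png',cv2.resize(a,None,fx=4.4,fy=4.4,interpolation=cv2.INTER_CUBIC))
```

```text
(no output)
```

View pics/topc.png

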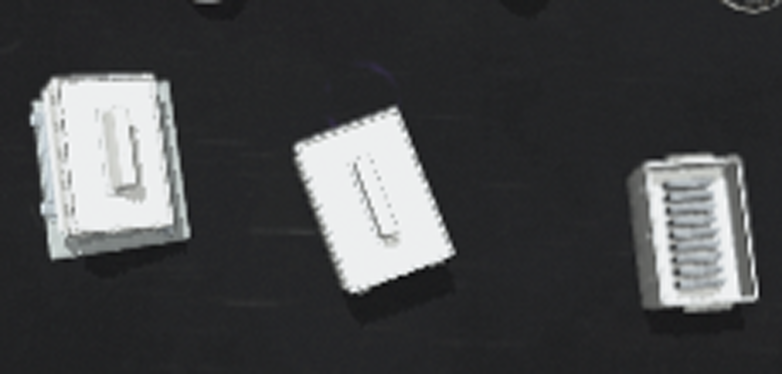

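View pics/scenec.png

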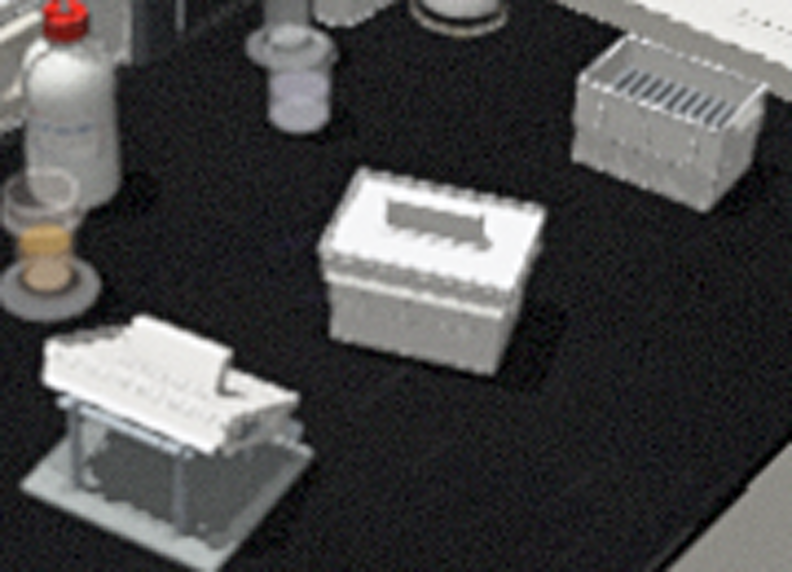

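The top crop shows the lid on the rack with its grip near (122,150), the stored lid's rim corners at (295,145), (397,107), (455,253) and (350,293), and the tub mouth at (645..757, 157..308). The scene crop shows the grip's top edge running from (137,318) to (230,350).

Run:
```python
from h import *
t=load('top0'); s=load('scene0')
T=lambda u,v:(225+u/3.4-.35,190+v/3.4-.35); S=lambda u,v:(270+u/4.4-.4,150+v/4.4-.4)
def rect(c,ps,z):
    P=np.array([at_z(c,p,z) for p in ps])[:,:2]; m=P.mean(0)
    d=(P[0]+P[1]-P[2]-P[3])/2; w=(P[1]+P[2]-P[0]-P[3])/2
    print(m.round(4),'len',np.linalg.norm(d).round(4),'yaw of long',np.degrees(np.arctan2(d[1],d[0])).round(1),'wid',np.linalg.norm(w).round(4),np.degrees(np.arctan2(w[1],w[0])).round(1))
print('stored');rect(t,[T(295,145),T(397,107),T(455,253),T(350,293)],.087)
rect(s,[S(362,170),S(547,205),S(520,290),S(322,250)],.087)
print('tub');rect(t,[T(645,161),T(741,157),T(757,300),T(658,305)],.078)
rect(s,[S(628,37),S(768,85),S(715,140),S(577,82)],.078)
print('rib', tri([(t,T(120,110)),(s,S(137,318))]), tri([(t,T(130,192)),(s,S(230,350))]))
for n,uv in (('jar',(286,178)),('beaker',(378,176))): print(n,at_z(t,uv,.05).round(3))
print('stored grip top', at_z(t,T(372,200),.111).round(4))
```

```text
stored
[5.175e-01 5.000e-04] len 0.1358 yaw of long 21.9 wid 0.096 -67.8
[0.5134 0.0006] len 0.0996 yaw of long -66.1 wid 0.1377 -156.3
tub
[ 0.4991 -0.2836] len 0.1246 yaw of long 3.8 wid 0.0855 -85.9
[ 0.495  -0.2773] len 0.0887 yaw of long -85.1 wid 0.1223 -175.3
rib [0.58732872 0.22305802 0.10161655] [0.51625602 0.21042589 0.10702043]
jar [0.739 0.154 0.05 ]
beaker [ 0.754 -0.135  0.05 ]
stored grip top [0.5131 0.0036 0.111 ]
```

Request:
carry_out(
  targets=[0, 31, 35, 5, 3, 0, 31, 35, 5, 3, 0, 31, 35, 5, 3, 0, 31, 35, 5, 3, 0, 31, 35, 5, 3, 0, 31, 35, 5, 3, 0, 31, 35, 5, 3, 0, 31, 35, 5, 3, 0, 31, 35, 5, 3, 0, 31, 35, 5, 3, 0, 5, 49, 0, 5.4, 0, 5, 49, 0, 5.4, 0, 5, 49, 0, 5.4, 0, 5, 49, 0, 5.4, 0, 5, 49, 0, 5.4, 0, 5, 49, 0, 5.4, 0, 5, 49, 0, 5.4, 0, 5, 49, 0, 5.4, 0, 5, 49, 0, 5.4, 0, 5, 49, 0, 5.4],
  newtons=40,
)

```text
t: 2.15
eef_pos: [0.5508, 0.1942, 0.2812]
tool_rot: [0.0, 0.639, 0.77, -0.0]
contact_force: [0.8, 0.8, 0.1]
gripper_width: 1.001
grasp_force: 0.0
```

Run:
```python
from h import *
f,c=shot('wrist','w1'); o=bot.get_obs(); print(o['t'],o['eef_pos'],o['tool_rot'],c['P'].round(3).tolist())
uv=proj(c,[.55,.21,.09])[0]; print(uv)
x0=int(np.clip(uv[0]-133,0,374)); y0=int(np.clip(uv[1]-100,0,200)); print(x0,y0)
cv2.imwrite('pics/w1c.png',cv2.resize(f[y0:y0+200,x0:x0+266,::-1],None,fx=3,fy=3,interpolation=cv2.INTER_CUBIC))
```

```text
2.2 [0.5493474  0.20460315 0.28170094] [-0.00212921  0.63282869  0.77428352  0.00288868] [[0.983, -0.176, -0.054, 0.538], [0.184, 0.94, 0.288, 0.267], [0.0, -0.293, 0.956, 0.424], [0.0, 0.0, 0.0, 1.0]]
[322.75655777 162.715717  ]
189 62
```

View pics/w1c.png

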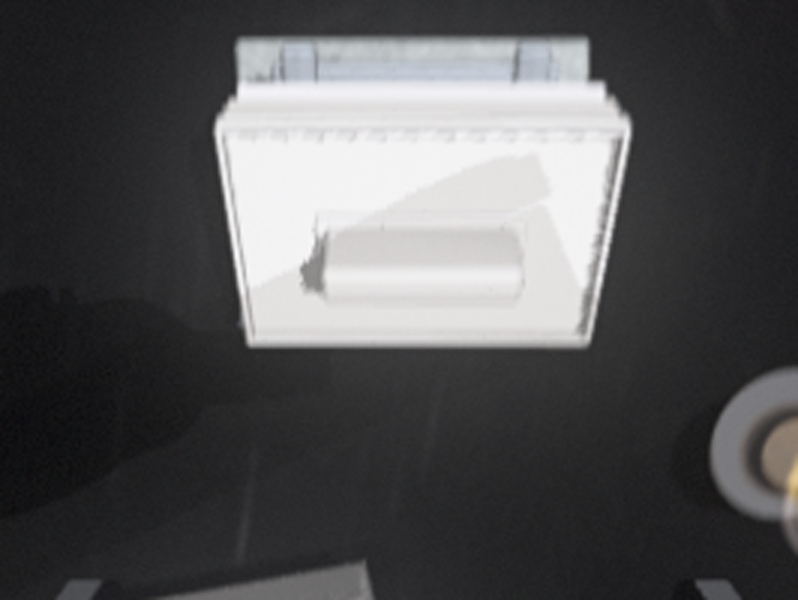

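The wrist crop shows the lid's rim corners at (217,125), (630,128), (590,345) and (248,345). The grip's top face runs from about (325,265) to (518,302).

Run:
```python
from h import *
from scipy.optimize import least_squares
c=load('w1'); W=lambda u,v:(189+u/3-.33,62+v/3-.33)
uv=np.array([W(217,122),W(630,124),W(590,347),W(248,347),W(325,265),W(520,265),W(518,302),W(325,300)])
m=np.array([[48,68.5,-9],[48,-68.5,-9],[-48,-68.5,-9],[-48,68.5,-9],[7,35,15],[7,-35,15],[-7,-35,15],[-7,35,15]])/1e3
def pts(p):
    u=np.array([np.cos(p[3]),np.sin(p[3]),0]); X=u*np.cos(p[4])+[0,0,np.sin(p[4])]; Y=np.array([-u[1],u[0],0])
    return p[:3]+m@np.array([X,Y,np.cross(X,Y)])
for fix in (1,0):
    g=lambda p:(proj(c,pts(p))-uv).ravel()
    h=(lambda p:np.append(g(p),50*(p[4]-np.pi/6)*10)) if fix else g
    r=least_squares(h,[.55,.21,.09,np.radians(100),np.pi/6]); print(r.x[:3].round(4),np.degrees(r.x[3:]).round(1)); print(g(r.x).reshape(-1,2).round(1).tolist())
print(at_z(c,W(755,455),.05))
o=bot.get_obs(); print(o['eef_pos'],o['tool_rot'],o['q'].round(2))
```

```text
[0.5539 0.2268 0.0875] [100.5  30. ]
[[-0.3, 0.8], [0.4, 0.6], [-0.6, -2.0], [0.3, -2.2], [-1.5, 1.2], [1.5, 1.3], [0.9, -0.5], [-0.8, 0.0]]
[0.554  0.2265 0.0861] [100.5  26.3]
[[0.6, 0.3], [-0.6, 0.1], [-0.5, 0.1], [0.3, -0.2], [-1.4, 0.3], [1.4, 0.5], [0.9, -0.8], [-0.7, -0.3]]
[0.7120778  0.16693235 0.05      ]
[0.5493474  0.20460315 0.28170094] [-0.00212921  0.63282869  0.77428352  0.00288868] [ 0.06  0.36 -0.66  1.68  0.23  1.18 -0.46]
```

Request:
carry_out(
  targets=[0, 0, 20, -40, 0, 0, 0, 10, -40, -1, 0, 0, 0, -40, 0, 0, 0, 0, -30, 0, 0, 0, 0, 0, 0, 0, 0, 0, 0, 0],
)

```text
t: 2.8
eef_pos: [0.551, 0.2225, 0.1316]
tool_rot: [-0.0, 0.647, 0.763, -0.0]
contact_force: [0.6, -0.5, 0.9]
gripper_width: 1.001
grasp_force: 0.0
```

Run:
```python
from h import *
f,c=shot('wrist','w2'); o=bot.get_obs(); print(o['t'],o['eef_pos'],o['tool_rot'],o['contact_force'])
def lid(p):
    m=np.array([[48,68.5,-9],[48,-68.5,-9],[-48,-68.5,-9],[-48,68.5,-9],[7,35,15],[7,-35,15],[-7,-35,15],[-7,35,15]])/1e3
    u=np.array([np.cos(p[3]),np.sin(p[3]),0]); X=u*np.cos(p[4])+[0,0,np.sin(p[4])]; Y=np.array([-u[1],u[0],0])
    return p[:3]+m@np.array([X,Y,np.cross(X,Y)])
for q in proj(c,lid([.554,.2267,.0870,np.radians(100.5),np.pi/6])): cv2.circle(f,tuple(int(round(v)) for v in q),3,(255,0,0),1)
cv2.imwrite('pics/w2o.png',cv2.resize(f[:,:,::-1],(800,500)))
```

```text
2.85 [0.55181917 0.22298667 0.13281349] [3.22830086e-04 6.46708317e-01 7.62736795e-01 9.10564633e-04] [-0.28812476 -0.14267976  0.91690776]
```

View pics/w2o.png

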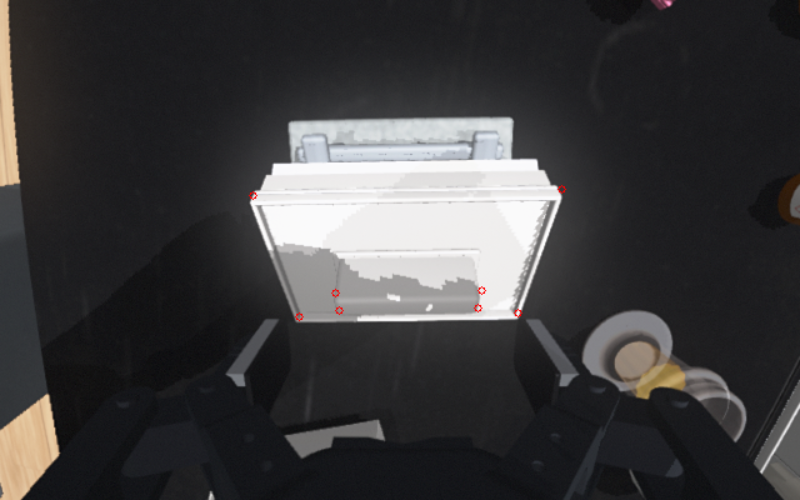

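The overlay fits the lid well: the grip is centred at column 408 and the fingers at 403. I'll shift +2.5 mm in x and descend.

Request:
carry_out(
  targets=[0, 2.5, 0, -20, 1, 0, 0, 0, -20, 0, 0, 0, 0, -10, 0, 0, 0, 0, -3, 0, 0, 0, 0, 0, 0, 0, 0, 0, 0, 0],
)

```text
t: 3.45
eef_pos: [0.5542, 0.223, 0.0796]
tool_rot: [0.0, 0.64, 0.768, 0.001]
contact_force: [0.1, -0.8, -0.5]
gripper_width: 0.996
grasp_force: 0.0
```

Request:
carry_out(
  targets=[0, 0, 0, -4, 0, 0, 0, 0, -3, 0, 0, 0, 0, 0, 0, 0, 0, 0, 0, 0],
)

```text
t: 3.85
eef_pos: [0.5534, 0.2226, 0.0712]
tool_rot: [-0.0, 0.64, 0.768, -0.0]
contact_force: [-0.0, 1.4, -0.2]
gripper_width: 1.004
grasp_force: 0.0
```

Request:
carry_out(
  targets=[255, 0, 0, 0, 0, 255, 0, 0, 0, 0, 255, 0, 0, 0, 0, 255, 0, 0, 0, 0, 255, 0, 0, 0, 0, 255, 0, 0, 0, 0],
  newtons=40,
)

```text
t: 4.45
eef_pos: [0.5538, 0.2226, 0.0715]
tool_rot: [0.0, 0.64, 0.768, 0.0]
contact_force: [0.3, -0.3, 2.8]
gripper_width: 0.813
grasp_force: 44.9
```

Request:
carry_out(
  targets=[255, 0, 0, 10, 0, 255, 0, 0, 30, 0, 255, 0, 0, 40, 0, 255, 0, 0, 40, 0, 255, 0, 0, 40, 0, 255, 4, -25, 0, 0, 255, 4, -35, 0, -1, 255, 4, -35, 0, -1, 255, 4, -35, 0, -1, 255, 4, -35, 0, -1, 255, 4, -35, 0, -1, 255, 4, -35, 0, -1, 255, 4, -35, 0, -0.5, 255, 4, -35, 0, 0, 255, 4, -35, 0, 0, 255, 4, -25, 0, 0, 255, 2, -13, 0, 0, 255, 0, 0, 0, 0, 255, 0, 0, 0, 0],
)

```text
t: 6.35
eef_pos: [0.5994, -0.1535, 0.2314]
tool_rot: [-0.001, 0.682, 0.731, 0.0]
contact_force: [0.6, 0.5, -0.2]
gripper_width: 0.81
grasp_force: 45.6
```

Run:
```python
from h import *
f,c=shot('wrist','w3'); o=bot.get_obs(); print(o['t'],o['eef_pos'],o['tool_rot'],o['gripper_width'],o['q'].round(2))
g,c2=shot('scene','s3'); 
a=cv2.resize(f[:,:,::-1],(512,320)); b=g[100:260,300:490,::-1]; b=cv2.resize(b,(380,320),interpolation=cv2.INTER_CUBIC)[:, :288]
cv2.imwrite('pics/w3o.png',np.hstack([a,b]))
```

```text
6.4 [ 0.59942785 -0.15297563  0.23145744] [-4.70067035e-04  6.81458942e-01  7.31856047e-01  4.63788994e-04] 0.8076625276072309 [ 0.53  0.43 -0.51  1.67  0.23  1.1   0.03]
```

View pics/w3o.png

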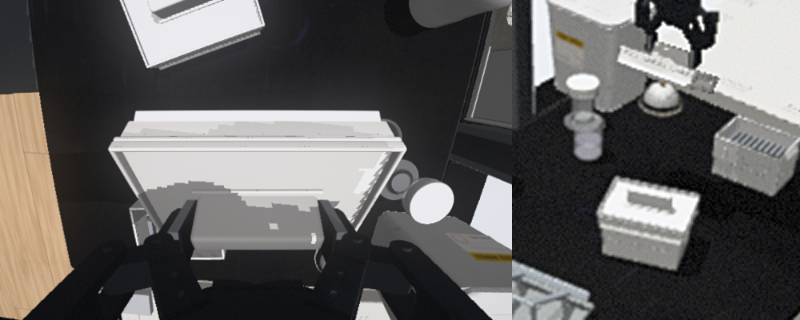

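The lid is firmly held and still leans 30°. I'll level it against the free bench and then regrasp it across the grip.

Request:
carry_out(
  targets=[255, 0, 0, -30, 0, 255, 0, 0, -40, 0, 255, 0, 0, -40, 0, 255, 0, 0, -40, 0, 255, 0, 0, -25, 0, 255, 0, 0, -8, 0, 255, 0, 0, 0, 0, 255, 0, 0, -4, 0, 255, 0, 0, -4, 0, 255, 0, 0, -4, 0, 255, 0, 0, 0, 0],
  newtons=20,
)

```text
t: 7.55
eef_pos: [0.5994, -0.1556, 0.0364]
tool_rot: [0.0, 0.683, 0.731, -0.0]
contact_force: [-0.1, -0.2, -0.0]
gripper_width: 0.81
grasp_force: 45.6
```

Request:
carry_out(
  targets=[255, 0, 0, -3, 0, 255, 0, 0, -3, 0, 255, 0, 0, -3, 0, 255, 0, 0, -3, 0, 255, 0, 0, 0, 0],
  newtons=20,
)

```text
t: 8.05
eef_pos: [0.5995, -0.1492, 0.0288]
tool_rot: [-0.002, 0.681, 0.732, 0.001]
contact_force: [-17.3, 13.8, 39.5]
gripper_width: 0.808
grasp_force: 67.3
```

Request:
carry_out(
  targets=[255, 0, 0, 4, 0, 255, 0, 0, 3, 0, 255, 0, 0, 0, 0, 43, 0, 0, 0, 0, 43, 0, 0, 0, 0, 43, 0, 0, 0, 0, 0, 0, 0, 0, 0, 0, 0, 0, 0, 0, 0, 0, 0, 0, 0],
  newtons=40,
)

```text
t: 8.95
eef_pos: [0.5994, -0.1554, 0.0312]
tool_rot: [-0.0, 0.682, 0.731, -0.0]
contact_force: [-0.3, 0.4, 0.2]
gripper_width: 0.999
grasp_force: 0.0
```

Request:
carry_out(
  targets=[0, 0, 0, 20, 0, 0, 0, 0, 40, 0, 0, 0, 0, 40, 0, 0, 0, 0, 30, -8, 0, 0, 0, 20, -8, 0, 0, 0, 0, -8, 0, 0, 0, 0, -8, 0, 0, 0, 0, -8, 0, 0, 0, 0, -8, 0, 0, 0, 0, -8, 0, 0, 0, 0, -8, 0, 0, 0, 0, -8, 0, 0, 0, 0, -8, 0, 0, 0, 0, -8, 0, 0, 0, 0, 0, 0, 0, 0, 0, 0],
)

```text
t: 10.55
eef_pos: [0.5994, -0.1553, 0.1813]
tool_rot: [0.0, 0.999, 0.054, -0.0]
contact_force: [0.2, 0.2, 1.7]
gripper_width: 0.997
grasp_force: 0.0
```

Run:
```python
from h import *
f,c=shot('wrist','w4'); o=bot.get_obs(); print(o['t'],o['eef_pos'],o['tool_rot'],o['q'].round(2),c['P'].round(3).tolist())
cv2.imwrite('pics/w4o.png',cv2.resize(f[:,:,::-1],(800,500),interpolation=cv2.INTER_CUBIC))
```

```text
10.6 [ 0.5994207  -0.15531306  0.18128402] [-2.06665319e-06  9.98568034e-01  5.34965399e-02 -3.01729107e-05] [ 0.27  0.44 -0.16  1.74  0.08  0.97 -1.38] [[0.107, 0.951, 0.291, 0.674], [-0.994, 0.103, 0.032, -0.147], [0.0, -0.293, 0.956, 0.324], [0.0, 0.0, 0.0, 1.0]]
```

View pics/w4o.png

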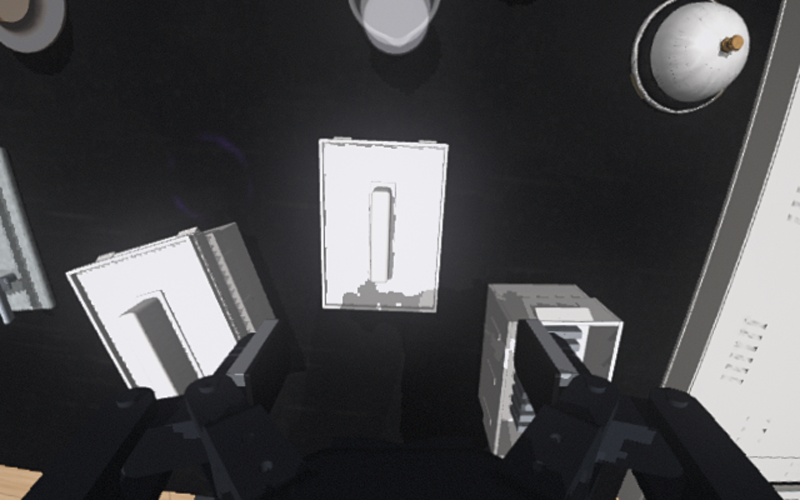

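The lid now lies flat on the bench, with rim corners at (320,140), (448,145), (437,311) and (322,308) and the grip's top at (371..391, 188..281).

```bash
cat >> h.py <<'E'
from scipy.optimize import least_squares
def fit(c,uv,m,z,g):
    "planar fit of model points (x,y,z in object axes, z abs) -> x,y,yaw, residual px"
    m=np.array(m,float);uv=np.array(uv,float)
    def pts(p):
        C,S=np.cos(p[2]),np.sin(p[2]); return np.c_[p[0]+C*m[:,0]-S*m[:,1],p[1]+S*m[:,0]+C*m[:,1],m[:,2]+z]
    r=least_squares(lambda p:(proj(c,pts(p))-uv).ravel(),g)
    print('x,y',r.x[:2].round(4),'yaw',np.degrees(r.x[2]).round(2)); print(r.fun.reshape(-1,2).round(1).tolist()); return r.x
E
python3 - <<'E'
from h import *
c=load('w4'); W=lambda u,v:(u/1.25-.1,v/1.25-.1)
# object axes: a=long axis (forward), b=left
rim=[[.0685,.048,.027],[.0685,-.048,.027],[-.0685,-.048,.027],[-.0685,.048,.027]]
fit(c,[W(320,140),W(448,145),W(437,311),W(322,308)],rim,0,[.66,-.15,.1])
fit(c,[W(320,140),W(448,145),W(437,311),W(322,308),W(371,188),W(391,188),W(389,281),W(371,280)],rim+[[.035,.007,.051],[.035,-.007,.051],[-.035,-.007,.051],[-.035,.007,.051]],0,[.66,-.15,.1])
E
```

```text
x,y [ 0.5988 -0.1396] yaw 3.92
[[-0.8, -0.7], [0.6, -0.6], [-0.2, 1.3], [0.5, 0.4]]
x,y [ 0.6002 -0.1397] yaw 4.06
[[-0.8, -2.1], [0.7, -2.3], [0.2, 0.0], [0.7, -0.7], [0.2, 0.8], [0.2, 1.4], [-0.4, 1.4], [-0.8, 1.7]]
```

Request:
carry_out(
  targets=[150, 0, 15.5, 0, -2, 150, 0, 0, -30, 0, 150, 0, 0, -40, 0, 150, 0, 0, -40, 0, 150, 0, 0, -25, 0, 150, 0, 0, 0, 0, 150, 0, 0, -12, 0, 150, 0, 0, -8, 0, 150, 0, 0, -2, 0, 150, 0, 0, 0, 0, 150, 0, 0, 0, 0],
)

```text
t: 11.7
eef_pos: [0.6, -0.14, 0.0251]
tool_rot: [0.0, 0.999, 0.034, 0.001]
contact_force: [0.1, -0.9, 0.2]
gripper_width: 0.413
grasp_force: 0.0
```

Request:
carry_out(
  targets=[255, 0, 0, 0, 0, 255, 0, 0, 0, 0, 255, 0, 0, 0, 0, 255, 0, 0, 0, 0, 255, 0, 0, 0, 0, 255, 0, 0, 0, 0],
  newtons=80,
)

```text
t: 12.3
eef_pos: [0.5999, -0.14, 0.0251]
tool_rot: [0.0, 0.999, 0.034, 0.001]
contact_force: [0.1, 0.6, 4.8]
gripper_width: 0.149
grasp_force: 78.2
```

The lid is gripped across the rib. I'll lift it to a spot from which the wrist camera can see the tub beside it.

Request:
carry_out(
  targets=[255, 0, 0, 10, 0, 255, 0, 0, 30, 0, 255, 0, 0, 40, 0, 255, 0, 0, 40, 0, 255, 0, 0, 40, 0, 255, -20, 0, 15, 0, 255, -30, 0, 0, 0, 255, -30, 0, 0, 0, 255, -20, 0, 0, 0, 255, 0, 0, 0, 0, 255, 0, 0, 0, 0],
)

```text
t: 13.4
eef_pos: [0.4998, -0.14, 0.1999]
tool_rot: [0.0, 0.999, 0.034, 0.001]
contact_force: [0.1, -0.0, 0.2]
gripper_width: 0.147
grasp_force: 77.9
```

Run:
```python
from h import *
f,c=shot('wrist','w5'); o=bot.get_obs(); print(o['t'],o['eef_pos'],o['tool_rot'],o['gripper_width'])
a=f[60:360,100:633,::-1]
cv2.imwrite('pics/w5o.png',cv2.resize(a,None,fx=1.5,fy=1.5,interpolation=cv2.INTER_CUBIC)); print(a.shape)
```

```text
13.45 [ 0.50037283 -0.1398733   0.19981477] [8.49594424e-05 9.99406794e-01 3.44321929e-02 6.90394651e-04] 0.14539324752184674
(300, 533, 3)
```

View pics/w5o.png

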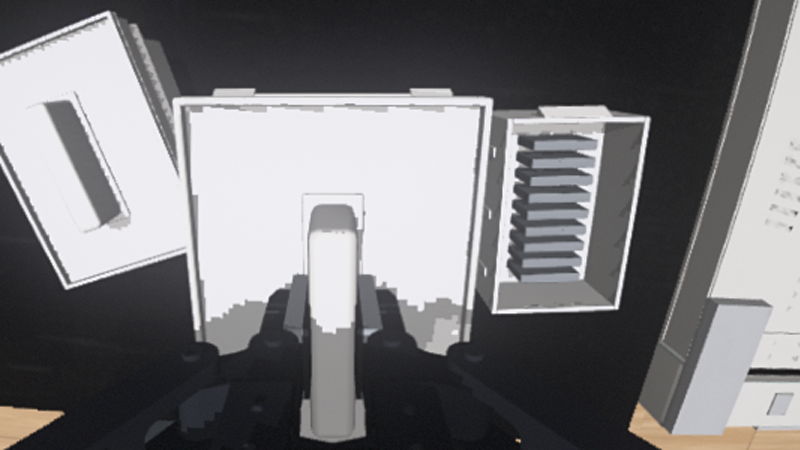

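The tub's rim corners are at (510,116), (649,118), (617,308) and (493,312). The held lid's far rim corners are at (175,98) and (492,98), and the stored lid's corners at (110,12), (187,247) and (70,288).

Run:
```python
from h import *
c=load('w5'); W=lambda u,v:(100+u/1.5-.17,60+v/1.5-.17)
def rect(L,Wd,z): L/=2000;Wd/=2000; return [[L,Wd,z],[L,-Wd,z],[-L,-Wd,z],[-L,Wd,z]]
print('tub');fit(c,[W(510,116),W(649,117),W(617,309),W(493,313)],rect(124,84,.078),0,[.5,-.28,.07])
print('stored');fit(c,[W(110,12),W(187,247),W(69,289)],rect(137,96,.087)[1:] if 0 else [[.0685,-.048,.087],[-.0685,-.048,.087],[-.0685,.048,.087]],0,[.51,0,.38])
print('lid');fit(c,[W(175,98),W(492,98)],rect(137,96,.202)[:2],0,[.5,-.14,.07])
r=fit(c,[W(175,98),W(492,98),W(309,231),W(356,231)],rect(137,96,.202)[:2]+rect(70,14,.226)[:2],0,[.5,-.14,.07])
t=load('top0'); T=lambda u,v:(225+u/3.4-.35,190+v/3.4-.35)
print('tub top');fit(t,[T(645,161),T(741,157),T(757,300),T(658,305)],rect(124,84,.078),0,[.5,-.28,.07])
```

```text
tub
x,y [ 0.4991 -0.2834] yaw 5.06
[[-0.9, 0.6], [1.7, -0.7], [0.6, 0.2], [-1.3, 0.1]]
stored
x,y [0.5165 0.0044] yaw 20.55
[[-2.1, -0.5], [9.2, 1.1], [-7.4, 0.4]]
lid
x,y [ 0.4989 -0.1407] yaw 3.93
[[-2.4, 0.2], [2.4, 0.2]]
x,y [ 0.4991 -0.1404] yaw 3.83
[[-2.8, -0.4], [2.1, -0.0], [-1.7, 0.4], [2.3, 0.5]]
tub top
x,y [ 0.499  -0.2836] yaw 3.88
[[0.2, 0.1], [-0.2, 0.1], [-0.3, 0.0], [0.3, -0.2]]
```

Wrist and top views agree on the tub at (0.499, -0.2835), yaw about 4.3°. The held lid is at (0.499, -0.1405), so I move 143 mm in -y.

Request:
carry_out(
  targets=[255, 0, -20, 0, 0.4, 255, 0, -40, 0, 0, 255, 0, -40, 0, 0, 255, 0, -30, 0, 0, 255, 0, -13, 0, 0, 255, 0, 0, -30, 0, 255, 0, 0, -35, 0, 255, 0, 0, -20, 0, 255, 0, 0, -5, 0, 255, 0, 0, 0, 0, 255, 0, 0, -3, 0, 255, 0, 0, -3, 0, 255, 0, 0, 0, 0],
)

```text
t: 14.75
eef_pos: [0.4998, -0.283, 0.1038]
tool_rot: [0.0, 0.999, 0.038, 0.0]
contact_force: [0.3, -0.4, -1.1]
gripper_width: 0.148
grasp_force: 78.0
```

Request:
carry_out(
  targets=[255, 0, 0, -3, 0, 255, 0, 0, -3, 0, 255, 0, 0, -3, 0, 255, 0, 0, 0, 0, 255, 0, 0, 0, 0],
)

```text
t: 15.25
eef_pos: [0.4993, -0.2831, 0.0941]
tool_rot: [0.0, 0.999, 0.038, -0.0]
contact_force: [0.8, -1.1, -1.2]
gripper_width: 0.142
grasp_force: 77.9
```

Request:
carry_out(
  targets=[255, 0, 0, -2, 0, 255, 0, 0, -2, 0, 255, 0, 0, -2, 0, 255, 0, 0, 0, 0],
)

```text
t: 15.65
eef_pos: [0.4995, -0.2831, 0.0883]
tool_rot: [0.0, 0.999, 0.038, 0.0]
contact_force: [-0.3, -0.9, 0.3]
gripper_width: 0.143
grasp_force: 78.0
```

Request:
carry_out(
  targets=[255, 0, 0, -2, 0, 255, 0, 0, -2, 0, 255, 0, 0, -2, 0, 255, 0, 0, 0, 0],
)

```text
t: 16.05
eef_pos: [0.4993, -0.2828, 0.085]
tool_rot: [-0.0, 0.999, 0.038, -0.0]
contact_force: [-9.9, 4.9, 28.3]
gripper_width: 0.151
grasp_force: 82.5
```

Request:
carry_out(
  targets=[255, 0, 0, -2, 0, 255, 0, 0, 0, 0, 255, 0, 0, 0, 0],
)

```text
t: 16.35
eef_pos: [0.4993, -0.2828, 0.0849]
tool_rot: [0.0, 0.999, 0.037, -0.0]
contact_force: [-16.0, 7.4, 46.1]
gripper_width: 0.146
grasp_force: 85.1
```

The hard stop is at TCP 0.085, exactly the home height, with 46 N of press. I'll relax, then lift and check the weight.

Request:
carry_out(
  targets=[255, 0, 0, 4, 0, 255, 0, 0, 0, 0, 255, 0, 0, 0, 0, 255, 0, 0, 5, 0, 255, 0, 0, 10, 0, 255, 0, 0, 20, 0, 255, 0, 0, 30, 0, 255, 0, 0, 30, 0, 255, 0, 0, 0, 0, 255, 0, 0, 0, 0],
)

```text
t: 17.35
eef_pos: [0.4993, -0.2829, 0.1791]
tool_rot: [0.0, 0.999, 0.038, 0.0]
contact_force: [-0.5, -0.3, -4.6]
gripper_width: 0.149
grasp_force: 79.0
```

The tub hangs from the lid (about 4 N). Next I'll raise it and look at the stored tub past the load.

Request:
carry_out(
  targets=[255, 0, 0, 25, 0, 255, 0, 0, 30, 0, 255, 10, 20, 20, 0, 255, 10, 30, 6, 0, 255, 0, 23, 0, 0, 255, 0, 0, 0, 0, 255, 0, 0, 0, 0, 255, 0, 0, 0, 0],
)

```text
t: 18.15
eef_pos: [0.5185, -0.2109, 0.2589]
tool_rot: [-0.0, 0.999, 0.037, -0.001]
contact_force: [0.0, -0.4, -3.8]
gripper_width: 0.147
grasp_force: 78.9
```

Run:
```python
from h import *
f,c=shot('wrist','w6'); g,_=shot('top','t6'); o=bot.get_obs(); print(o['t'],o['eef_pos'],o['tool_rot'],o['gripper_width'])
a=f[40:340,0:400,::-1]
cv2.imwrite('pics/w6o.png',cv2.resize(a,None,fx=2,fy=2,interpolation=cv2.INTER_CUBIC))
```

```text
18.25 [ 0.51880437 -0.21107677  0.25948252] [-2.32895048e-05  9.99320948e-01  3.68394198e-02 -7.06521859e-04] 0.15005734241331956
```

View pics/w6o.png

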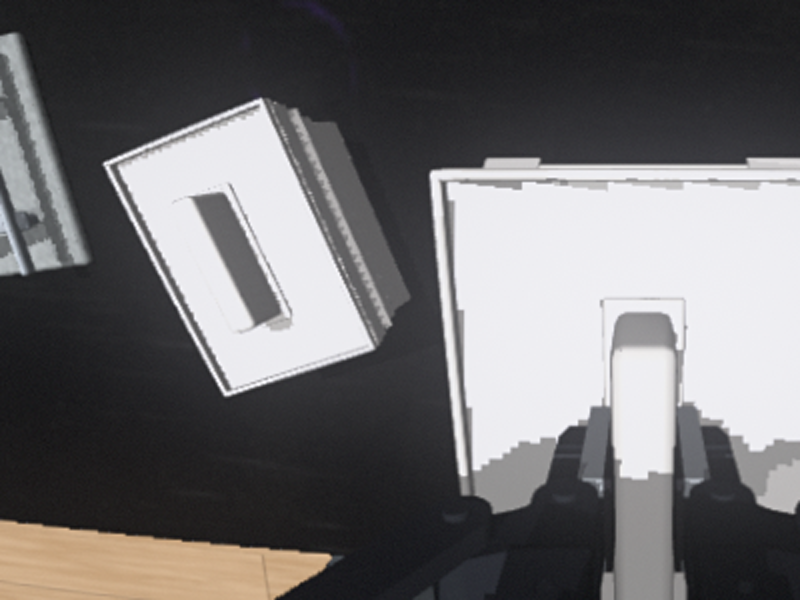

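The stored lid's rim corners are at (104,163), (264,98), (377,348) and (227,396).

Run:
```python
from h import *
c=load('w6'); W=lambda u,v:(u/2-.25,40+v/2-.25)
m=[[.0685,.048,.087],[.0685,-.048,.087],[-.0685,-.048,.087],[-.0685,.048,.087]]
fit(c,[W(104,163),W(264,98),W(377,348),W(227,396)],m,0,[.51,0,.38])
fit(load('top0'),[(225+u/3.4-.35,190+v/3.4-.35) for u,v in [(295,145),(397,107),(455,253),(350,293)]],m,0,[.51,0,.38])
```

```text
x,y [0.5173 0.    ] yaw 21.98
[[0.1, -0.4], [-0.3, -0.5], [0.2, 0.5], [-0.0, 0.6]]
x,y [5.175e-01 5.000e-04] yaw 22.0
[[-0.2, -0.2], [-0.0, -0.1], [0.1, 0.2], [0.2, 0.1]]
```

Request:
carry_out(
  targets=[255, 0, 20, 0, 3, 255, 0, 40, 0, 3, 255, 0, 40, 0, 3, 255, 0, 40, 0, 3, 255, 0, 40, 0, 3, 255, -1, 25, 0, 2.7, 255, 0, 7, 0, 0, 255, 0, 0, 0, 0, 255, 0, 0, 0, 0, 255, 0, 0, 0, 0],
)

```text
t: 19.25
eef_pos: [0.5185, -0.0, 0.2601]
tool_rot: [0.0, 0.982, 0.19, -0.0]
contact_force: [0.3, -0.8, -3.0]
gripper_width: 0.146
grasp_force: 78.9
```

Run:
```python
from h import *
o=bot.get_obs(); w,x,y,z=o['tool_rot']; print(o['t'],o['eef_pos'].round(4),np.degrees(2*np.arctan2(y,x)),o['contact_force'].round(1))
```

```text
19.25 [ 0.5185 -0.      0.2601] 21.85009387804294 [ 0.3 -0.8 -3. ]
```

Request:
carry_out(
  targets=[255, -0.5, 0.8, -15, 0, 255, 0, 0, -20, 0, 255, 0, 0, -20, 0, 255, 0, 0, -8, 0, 255, 0, 0, -8, 0, 255, 0, 0, -6, 0, 255, 0, 0, -5, 0, 255, 0, 0, -4, 0, 255, 0, 0, 0, 0, 255, 0, 0, 0, 0],
)

```text
t: 20.25
eef_pos: [0.5181, 0.0029, 0.1746]
tool_rot: [0.0, 0.982, 0.191, 0.0]
contact_force: [-0.3, 0.6, -2.0]
gripper_width: 0.147
grasp_force: 78.9
```

Request:
carry_out(
  targets=[255, 0, 0, -2, 0, 255, 0, 0, -2, 0, 255, 0, 0, 0, 0, 255, 0, 0, 0, 0],
)

```text
t: 20.65
eef_pos: [0.5179, 0.0029, 0.1703]
tool_rot: [0.0, 0.982, 0.191, -0.0]
contact_force: [-0.4, 0.2, -3.5]
gripper_width: 0.146
grasp_force: 78.9
```

Request:
carry_out(
  targets=[255, 0, -2, 0, 0, 255, 0, 0, -2, 0, 255, 0, 0, -1, 0, 255, 0, 0, -1, 0, 255, 0, 0, 0, 0, 255, 0, 0, 0, 0],
)

```text
t: 21.25
eef_pos: [0.5179, 0.0007, 0.1664]
tool_rot: [0.0, 0.982, 0.191, -0.0]
contact_force: [-1.1, -0.2, -1.2]
gripper_width: 0.147
grasp_force: 79.5
```

Request:
carry_out(
  targets=[255, 0, 0, -1, 0, 255, 0, 0, 0, 0, 255, 0, 0, 0, 0],
)

```text
t: 21.55
eef_pos: [0.518, 0.0008, 0.1661]
tool_rot: [0.0, 0.982, 0.191, 0.0]
contact_force: [-4.0, -0.8, 6.1]
gripper_width: 0.148
grasp_force: 80.5
```

The tub is seated at exactly the predicted height (TCP 0.166). I'll release with a partial opening and rise.

Request:
carry_out(
  targets=[150, 0, 0, 0, 0, 150, 0, 0, 0, 0, 150, 0, 0, 0, 0, 150, 0, 0, 0, 0, 150, 0, 0, 10, 0, 150, 0, 0, 20, 0, 150, 0, 0, 40, 0, 150, 0, 0, 40, 0, 150, 0, 0, 40, 0, 150, -10, 0, 30, 0, 150, 0, 0, 0, 0, 150, 0, 0, 0, 0, 150, 0, 0, 0, 0],
)

```text
t: 22.85
eef_pos: [0.5074, 0.0008, 0.3445]
tool_rot: [-0.0, 0.982, 0.191, -0.001]
contact_force: [-0.3, -0.0, 0.0]
gripper_width: 0.41
grasp_force: 0.0
```

Run:
```python
from h import *
f,c=shot('wrist','w7'); o=bot.get_obs(); print(o['t'],o['eef_pos'].round(4),o['contact_force'].round(1))
g=cv2.cvtColor(f,cv2.COLOR_RGB2GRAY)
# white-ish blob of the upper lid's rim (z=.168): outline vs prediction
C,S=np.cos(np.radians(22)),np.sin(np.radians(22))
P=lambda a,b,z:[.5174+C*a-S*b,.0002+S*a+C*b,z]
q=proj(c,[P(a,b,.168) for a,b in((.0685,.048),(.0685,-.048),(-.0685,-.048),(-.0685,.048))]); print('pred',q.round(1).tolist())
_,b=cv2.threshold(g,190,255,0); n,l,st,ce=cv2.connectedComponentsWithStats(b)
k=l[int(q[:,1].mean()),int(q[:,0].mean())] or 1+st[1:,4].argmax()
cn=max(cv2.findContours((l==k).astype(np.uint8),cv2.RETR_EXTERNAL,2)[0],key=cv2.contourArea)
print(st[k],cv2.boxPoints(cv2.minAreaRect(cn)).round(1).tolist(), cv2.approxPolyDP(cn,6,True)[:,0].tolist())
```

```text
22.9 [0.5074 0.0008 0.3442] [-0.3 -0.1  0.5]
pred [[276.6, 104.0], [374.0, 104.1], [368.0, 232.8], [281.6, 232.8]]
[  278   103    96   130 11118] [[278.0, 103.0], [373.0, 103.0], [373.0, 232.0], [278.0, 232.0]] [[373, 105], [278, 105], [283, 231], [284, 215], [285, 229], [304, 220], [311, 229], [365, 229], [366, 222], [366, 231], [354, 232], [367, 231]]
```

The lid outline matches the predicted nested pose to within 2 px (about 1–2 mm), and the arm is clear. Handing in.

```bash
python3 -c "
from station import bot
print(bot.hand_in())"
```

```text
the job is handed in; nothing more can be done
None
```

Job handed in at about 23 s: the lid is snapped on the tub, the closed tub is nested on the stored one (lid outline within 2 px of the expected pose), and the arm is clear; the hand-in returned no verdict.

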